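Pack out the instrument cassette and hold the gate shut

TASK

The steel cassette sits loose in its cradle: stand green spacers upright in the channel between the grey gate and the cassette, as many as it takes (try the gate and feel) until pushing the gate fully home by its red handle squeezes the row and pushes the yellow sprung plate back at least 4 mm; too many and the gate will not go home. Finish while still holding the gate fully home with the gripper, because it springs open when let go. Leave the spacers you do not need standing where they are on the blue mat, and disturb nothing else on the table.

Things in the scene. Friction and masses are not known exactly. Their poses are not given: they have to be found in the camera images.
- cradle: (all sizes here in mm) low aluminium cradle fixed to the table, a channel running along its own y axis. Base 90 (x) x 360 (y) x 8 thick; its channel floor is 8 above the table, 50 wide between two side walls that rise 12 above the floor. Origin: on the table, on the channel's centre line (base spans y = -200 to +160). Gate at its -y end, blue end block at its +y end; the steel cassette stands in between
- gate (a joint): travel of the grey gate block (42 wide, 50 long, top 48 above the table) that slides in the cradle along the cradle's +y, in m: 0 = open, as at the start, with its face at cradle y = -140; 0.070 = fully home against its stop (face at cradle y = -70). A light spring (0.9 N open, 3 N home) returns it to 0 whenever it is let go
- gate_grip (a point): grip point on the gate's red upright handle post, which moves with the gate. The post is 22 (cradle x) x 14 (cradle y), its top 113 above the table, this point 93 above the table, 30 behind (on the -y side of) the gate's face. It can be pinched across the 14 from above
- plate (a joint): how far the yellow sprung plate (40 wide, 40 tall, on the front of the blue end block) is pushed back towards +y, in m: 0 = free, 0.020 = bottomed, no further. Its spring needs 3.5 N to start moving and 0.35 N more per mm (10.5 N bottomed)
- plate_face (a point): centre of the yellow plate's face that looks to cradle -y, 22 above the channel floor; moves with the plate. Where the end block is set along the cradle differs from run to run (free face at cradle y = 58 to 84)
- cassette_mid (a point): steel instrument cassette with dotted lid, 46 (x) x 110 (own y, along the channel) x 42 tall, 0.2 to 0.42 kg, standing loose in the channel, free to slide; this is its centre, 20 above its underside
- spacer1_mid (a point): green plastic spacer, a flat block 40 wide (own x) x 16 thick (own y) x 52 tall, 45 g, standing upright on the blue mat (4 thick); the four are alike. Centre of the spacer, 26 above its underside. In the channel it stands on the floor, its 16 thickness along the channel, its 40 width across; take it across the 40, the channel walls are low
- spacer2_mid (a point): green plastic spacer, a flat block 40 wide (own x) x 16 thick (own y) x 52 tall, 45 g, standing upright on the blue mat (4 thick); the four are alike. Centre of the spacer, 26 above its underside. In the channel it stands on the floor, its 16 thickness along the channel, its 40 width across; take it across the 40, the channel walls are low
- spacer3_mid (a point): green plastic spacer, a flat block 40 wide (own x) x 16 thick (own y) x 52 tall, 45 g, standing upright on the blue mat (4 thick); the four are alike. Centre of the spacer, 26 above its underside. In the channel it stands on the floor, its 16 thickness along the channel, its 40 width across; take it across the 40, the channel walls are low
- spacer4_mid (a point): green plastic spacer, a flat block 40 wide (own x) x 16 thick (own y) x 52 tall, 45 g, standing upright on the blue mat (4 thick); the four are alike. Centre of the spacer, 26 above its underside. In the channel it stands on the floor, its 16 thickness along the channel, its 40 width across; take it across the 40, the channel walls are low
- scanner: yellow and black hand scanner lying on the table, about 170 x 50 x 36; origin under its middle
- mouse: black computer mouse, 105 x 60 x 26; origin under its middle
- scissors: small steel scissors lying flat, about 165 x 70 x 6; origin under the middle
- vial: small upright clear vial, 32 diameter, 70 tall; origin under its middle
- clipbox: white open box of orange clips, 90 x 110 x 45; origin under its middle
- tape: roll of tan tape lying flat, 90 diameter, 24 tall; origin under its middle
- spare_cassette: second steel instrument cassette with a blue lid, 46 x 110 x 42, beyond the cradle; origin under its middle
There are look-alikes about, which are no part of the job. Leave any brown or white look-alike of the part that bears spacer1_mid alone. Leave any brown or orange look-alike of the part that bears spacer2_mid alone.

How it is judged:
By the outcome, as a careful person would: the job done as asked, in the order asked, and still so for the second after the job is handed in, while the arm keeps its last pose, push and grip.
It also fails if it takes over 72 s, if anything falls off the work surface, if the arm or the gripper's body presses on something with over 40 N, if the wrist force passes 120 N, or if a joint passes its speed limit or range.

ROBOT

A 6-joint arm with a two-finger parallel gripper is mounted at the origin on the work surface. World frame = base frame: x ahead of the robot, y to its left, z up, the work surface at z = 0. Lengths are in m, angles in degrees, forces in N, time in s.
With the tool pointing down it reaches from about 0.3 to 0.75 m from the base axis. Payload 8.5 kg.
Tool frame: the origin (TCP) lies at the very end of the fingers, on their centre line; the grasp point (between the pads) lies 19 mm behind it (env.pinch_z is the distance from the TCP to the grasp point, in m); z points along the fingers, y is the line along which they close (so a half turn about z gives the same grasp; the last joint's range is limited). The gripper opens to 85 mm and grips with 20 to 120 N. Pads are 22 mm wide; open, the fingers measure 114 mm over their backs; the gripper's body (76 mm by 85 mm) begins 54 mm behind the grasp point. The pads swing forward as they close: fully open they stand 13 mm farther back than shut.
Start: joints at [61.003, 21.807, 74.336, -0, 83.858, -12.336], TCP at [0.158, 0.527, 0.231] pointing down, gripper open.
Joint ranges: [-178.18, 178.18], [-50.72, 133.34], [12.68, 142.11], [-81.47, 261.47], [9.98, 163.14], [-165.26, 165.26]. Speed limits (degrees/s): [136.94, 136.94, 180, 180, 180, 180].

INTERFACE

Orientations are given as a 3x3 rotation matrix whose columns are the frame's x, y, z axes.
In Python, from rig import env, viewer gives the robot as it stands.
- The arm moves only by the tool drive_tool, never from a script. Its argument "series" is a list of rows, each a list of 3 entries, a list of its own where there are three numbers: the shift along the tool's x, y, z in m, then the turn about the tool's z in degrees, then the finger opening in m, from 0 to 0.0854. A call has 1 to 20 rows; each row is the pose to reach, as a shift and turn from the pose commanded when the call began, along the tool's axes at that moment; what a row does not reach only later rows make up. A row lasts 1/10 s, in which the tool goes at most 50 mm and 8.59 degrees, less where a joint would pass 70% of its speed; a pose out of reach is approached as far as the arm can. A call with a gripper value outside its range is refused whole. The fingers move at their own pace and stop on an object; "newtons" is the grip in N (left out, the last holds). Time passes only in rows, so rows that repeat a pose let the fingers close. It gives the time, the measured TCP pose, the force, the opening and the grip force at its end, in the units of the state.
- env.observe(): the state, without advancing time (a new reading comes with each control period).
- viewer.get_image(name): name is "side" or "top" or "wrist"; returns a dict with "img" (384x512x3 uint8, red, green, blue), "depth" (384x512 float32, m along the optical axis (not along the pixel's ray), 0 where there is no reading), "camera_matrix" (3x3 intrinsics, pixels), "distortion" ([k1, k2, p1, p2, k3] as OpenCV has them; the pictures are not rectified), "rvec" (rotation vector, rad) and "tvec" (3), from world to camera coordinates, as OpenCV has them. Camera axes: x right, y down, z forward; pixel columns grow to the right and rows downward; lengths in m; the calibration is good to about 2 mm. A picture is of the moment at which its call begins.
- env.close_job(): hands the job in; it is judged then, once.
The state is a dict: "time_s": time; "q": joint angles; "qvel": joint speeds; "joint_efforts": joint torques, N m; "position": TCP position; "tool_rot": TCP orientation; "ft_force": force on the tool from outside, world axes, zero at the start; "wrist_torque": the same for the moment, N m; "grip_width": finger opening in m; "gripper_force": force on a finger pad.
Only numpy, scipy, OpenCV 4.12 (cv2) and the standard library are available. Lean on these libraries where they do the work, as an engineer would, in place of code of your own. Each camera call takes 0.05 s, during which the arm holds its last target. There are 200 camera calls.

## Working session

There is one attempt and no reset: what is moved stays moved. The work goes in short steps, Python scripts to look and compute and a tool call to move; the robot and the scene stay as the last step left them, time stands still between calls to the robot, and variables do not carry over. Pictures are saved under pics/ and viewed, at most 10 in all, crops included, and the job is handed in when it is done.

Besides the shell and the picture viewer there is one more tool, called by a JSON object that holds its "api" and its "payload". drive_tool: Moves the arm, as the interface text tells. Its arguments: {"type":"object","properties":{"series":{"type":"array"},"newtons":{"type":"number"}},"required":["series"]}

```bash
mkdir -p pics; ls
python3 - <<'E'
from rig import env, viewer
import cv2,numpy as np
s=env.observe();print(s['time_s'],s['position'],s['tool_rot'],s['grip_width'],s['ft_force'],env.pinch_z)
ims=[]
for n in("top","side"):
    d=viewer.get_image(n);np.savez(f'pics/{n}0.npz',**{k:np.array(v) for k,v in d.items()})
    cv2.imwrite(f'pics/{n}0.png',cv2.resize(d['img'][:,:,::-1],(800,600),interpolation=cv2.INTER_CUBIC))
E
```

```text
pics
0.0 [0.15755264 0.52663422 0.2307062 ] [[-9.58001355e-01  2.86762806e-01 -7.04687339e-04]
 [ 2.86763516e-01  9.58000502e-01 -1.31280522e-03]
 [ 2.98627116e-04 -1.45974780e-03 -9.99998890e-01]] 0.08535648015011395 [-0.02265963 -0.16268427  0.53403684] 0.0187
```

View pics/top0.png

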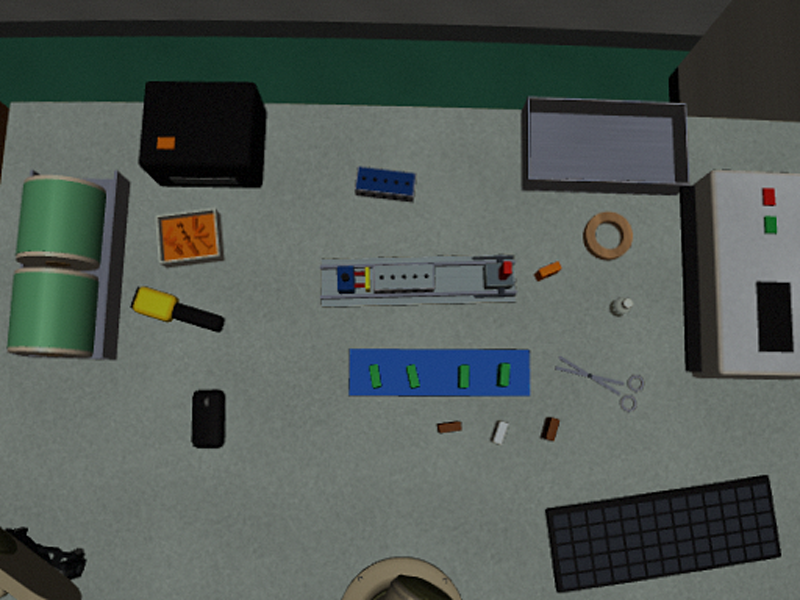

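View pics/side0.png

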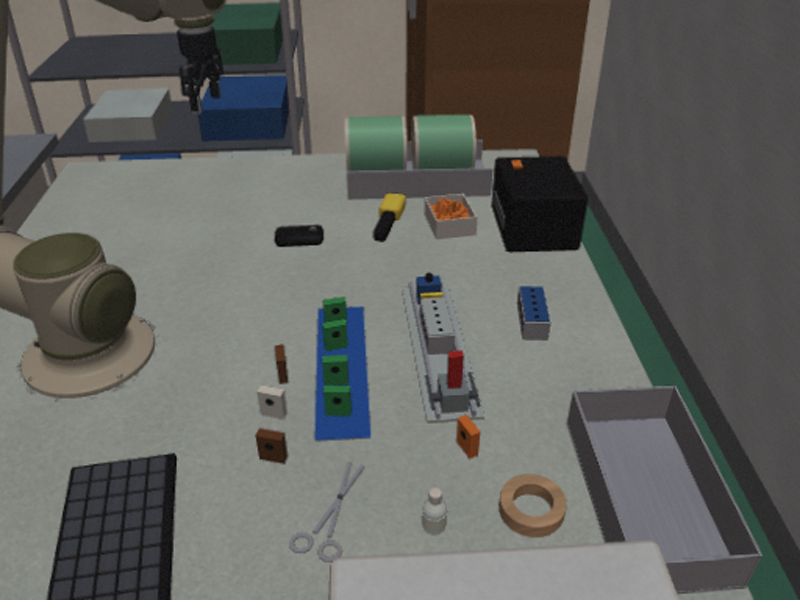

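The top view shows the cradle at about (418,280) with the gate and red handle at its right end (506,268). Four green spacers stand on the blue mat along row ~375. The side view confirms this and shows brown, white and orange decoys off the mat.

```bash
cat > h.py <<'E'
import numpy as np, cv2
def cam(d):
    R=cv2.Rodrigues(np.array(d['rvec'],float))[0]; return R,np.array(d['tvec'],float).ravel()
def pts(d,mask):
    "world points of masked pixels by depth"
    v,u=np.nonzero(mask&(d['depth']>0)); z=d['depth'][v,u]
    n=cv2.undistortPoints(np.stack([u,v],1).astype(float)[:,None],np.array(d['camera_matrix']),np.array(d['distortion']))[:,0]
    R,t=cam(d); return (np.c_[n*z[:,None],z]-t)@R
def ray(d,uv,h):
    "pixels to world on plane z=h"
    n=cv2.undistortPoints(np.array(uv,float).reshape(-1,1,2),np.array(d['camera_matrix']),np.array(d['distortion']))[:,0]
    R,t=cam(d); c=-R.T@t; r=np.c_[n,np.ones(len(n))]@R
    return c+r*((h-c[2])/r[:,2])[:,None]
def hsv(d,lo,hi):
    return cv2.inRange(cv2.cvtColor(d['img'],cv2.COLOR_RGB2HSV),lo,hi)>0
def blobs(m,a=20):
    n,l,s,c=cv2.connectedComponentsWithStats(m.astype(np.uint8)); return [(l==i) for i in range(1,n) if s[i,4]>=a]
E
python3 - <<'E'
from h import *
np.set_printoptions(precision=4,suppress=True)
d=dict(np.load('pics/top0.npz'))
R,t=cam(d);print('campos',-R.T@t)
g=hsv(d,(45,120,50),(75,255,255))
red=hsv(d,(0,170,90),(6,255,255)); yel=hsv(d,(25,150,120),(35,255,255))
for n,m in(('g',g),('r',red),('y',yel)):
    for b in blobs(m,8):
        p=pts(d,b); v,u=np.nonzero(b)
        if len(p) and abs(p[:,1]).max()<.4: 
            top=p[p[:,2]>p[:,2].max()-.006]
            print(n,len(p),u.mean(),v.mean(),top.mean(0),p[:,2].max(),cv2.minAreaRect((top[:,:2]*1000).astype(np.float32)))
E
```

```text
campos [0.3696 0.0266 1.3531]
g 73 239.65753424657535 240.32876712328766 [0.4302 0.0567 0.0575] 0.06111355503984408 ((430.7704772949219, 56.79090881347656), (38.146793365478516, 13.930354118347168), 11.106718063354492)
g 78 263.6025641025641 240.34615384615384 [ 0.431  -0.009   0.0587] 0.06270737911629726 ((431.71405029296875, -9.727851867675781), (37.61171340942383, 13.082000732421875), 13.628347396850586)
g 74 322.4342105263158 239.27631578947367 [ 0.4362 -0.1705  0.0597] 0.06412457309776369 ((435.0163879394531, -170.65037536621094), (11.118314743041992, 30.283355712890625), 88.77259063720703)
g 83 296.5301204819277 240.53012048192772 [ 0.4331 -0.1003  0.0584] 0.06197250219394949 ((433.5013122558594, -99.91923522949219), (35.79179000854492, 11.36176586151123), 0.17615176737308502)
r 31 324.4516129032258 170.61290322580646 [ 0.6192 -0.1648  0.1172] 0.12168994355642188 ((618.197509765625, -165.43260192871094), (8.34445858001709, 18.473594665527344), 88.10409545898438)
r 10 229.0 174.5 [0.6161 0.0926 0.0369] 0.03966659616575973 ((615.8532104492188, 92.33610534667969), (11.297472953796387, 3.936551332473755), 88.8384780883789)
r 10 229.2 182.6 [0.5931 0.0913 0.0355] 0.0386727076272327 ((593.0167846679688, 90.30597686767578), (14.256097793579102, 3.498880624771118), 89.72322082519531)
y 30 234.6 177.83333333333334 [0.603  0.0755 0.0529] 0.057225100845630025 ((604.7899169921875, 74.79259490966797), (31.695716857910156, 5.596887111663818), 2.799685478210449)
```

{"api": "drive_tool", "payload": {"series": [[[-0.46, -0.444, -0.12], 73.3, 0.085], [[-0.46, -0.444, -0.12], 73.3, 0.085], [[-0.46, -0.444, -0.12], 73.3, 0.085], [[-0.46, -0.444, -0.12], 73.3, 0.085], [[-0.46, -0.444, -0.12], 73.3, 0.085], [[-0.46, -0.444, -0.12], 73.3, 0.085], [[-0.46, -0.444, -0.12], 73.3, 0.085], [[-0.46, -0.444, -0.12], 73.3, 0.085], [[-0.46, -0.444, -0.12], 73.3, 0.085], [[-0.46, -0.444, -0.12], 73.3, 0.085], [[-0.46, -0.444, -0.12], 73.3, 0.085], [[-0.46, -0.444, -0.12], 73.3, 0.085], [[-0.46, -0.444, -0.12], 73.3, 0.085], [[-0.46, -0.444, -0.12], 73.3, 0.085], [[-0.46, -0.444, -0.12], 73.3, 0.085], [[-0.46, -0.444, -0.12], 73.3, 0.085], [[-0.46, -0.444, -0.12], 73.3, 0.085]]}}

```text
time_s: 1.8
position: [0.4705, -0.0292, 0.3514]
tool_rot: [[-0.002, 1.0, -0.0], [1.0, 0.002, 0.0], [0.0, -0.0, -1.0]]
ft_force: [-0.6, 1.0, -0.2]
grip_width: 0.0849
gripper_force: 0.0
```

Run:
```python
from rig import env, viewer
from h import *
np.set_printoptions(precision=4,suppress=True)
s=env.observe();print(s['time_s'],s['q'],s['position'],s['tool_rot'])
d=viewer.get_image("wrist");np.savez('pics/w1.npz',**{k:np.array(v) for k,v in d.items()})
R,t=cam(d);print('campos',-R.T@t,R)
cv2.imwrite('pics/w1.png',cv2.resize(d['img'][:,:,::-1],(800,600),interpolation=cv2.INTER_CUBIC))
```

```text
1.8 [-17.9862  10.1167  71.3717   0.007   98.5168 -18.1197] [ 0.4705 -0.0292  0.3514] [[-0.0023  1.     -0.    ]
 [ 1.      0.0023  0.0001]
 [ 0.0001 -0.     -1.    ]]
campos [0.4697 0.0494 0.4946] [[ 1.      0.0022  0.0009]
 [ 0.0018 -0.9526  0.3043]
 [ 0.0016 -0.3043 -0.9526]]
```

View pics/w1.png

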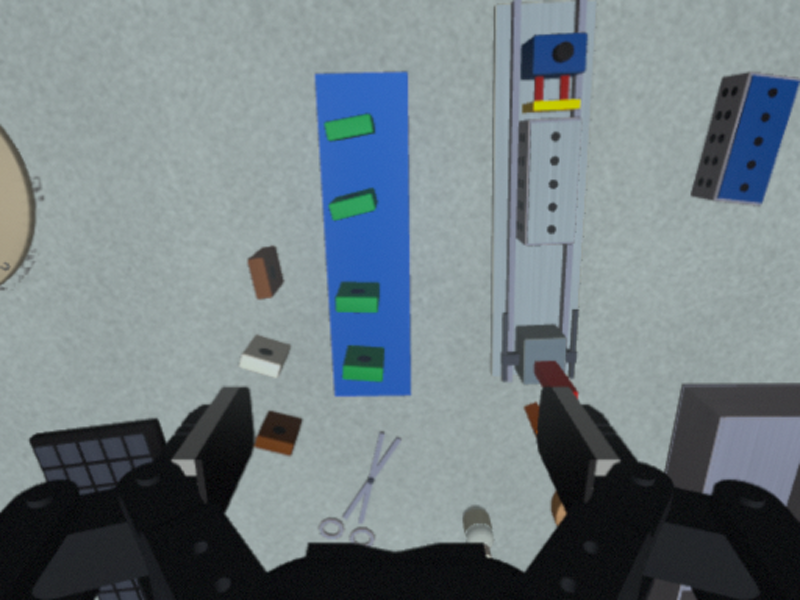

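The wrist view shows the spacer tops as bright green strips at (350,127), (353,205), (358,304) and (363,371). The plate is at (552,105), the cassette at rows 118–243, and the gate at (540,350). I'll measure these now.

Run:
```python
from h import *
np.set_printoptions(precision=4,suppress=True)
d=dict(np.load('pics/w1.npz'));img=d['img']
g=hsv(d,(45,120,100),(75,255,255))
for b in blobs(g,60):
    c,_=cv2.findContours(b.astype(np.uint8),0,1); w=ray(d,c[0][:,0]+0.0,.056)
    r=cv2.minAreaRect((w[:,:2]*1000).astype(np.float32)); P=pts(d,b)
    print('sp',r,P[:,2].mean(),P.mean(0))
y=hsv(d,(22,120,60),(35,255,255)); v,u=np.nonzero(y&(np.arange(512)>300)); 
print('yel',u.min(),u.max(),v.min(),v.max())
# column profiles averaged over channel centre: rows, gray, depth z
for lab,c0,c1,r0,r1 in(('plate+cass',358,364,58,84),('cassfront',358,364,150,164),('gate',342,350,200,250)):
    print(lab)
    for r in range(r0,r1):
        m=np.zeros(y.shape,bool);m[r,c0:c1]=1;P=pts(d,m)
        print(r,img[r,c0:c1].mean(0).astype(int),np.median(P,0) if len(P) else '')
crop=img[0:256,300:400];cv2.imwrite('pics/c1.png',cv2.resize(crop[:,:,::-1],None,fx=2.3,fy=2.3,interpolation=cv2.INTER_CUBIC))
# cradle wall lines
```

```text
sp ((431.2218933105469, 57.75115966796875), (37.85734939575195, 13.891809463500977), 10.720182418823242) 0.05651526320089674 [0.4312 0.0578 0.0565]
sp ((432.2362976074219, -7.899227142333984), (37.65833282470703, 13.823766708374023), 14.007014274597168) 0.05656118613058104 [ 0.4323 -0.0077  0.0566]
sp ((433.71563720703125, -97.92668914794922), (36.32013702392578, 12.288721084594727), 0.10816174000501633) 0.05652578696159598 [ 0.4343 -0.0977  0.0565]
sp ((438.8189392089844, -168.67669677734375), (36.78351593017578, 13.47428035736084), 0.11670132726430893) 0.056480703209635955 [ 0.4386 -0.1686  0.0565]
yel 335 370 63 71
plate+cass
58 [129  50  50] [0.6149 0.0886 0.0361]
59 [131  53  53] [0.6148 0.0873 0.0361]
60 [130  51  51] [0.6149 0.0861 0.0361]
61 [130  51  50] [0.6148 0.0848 0.0369]
62 [132  57  49] [0.6155 0.0836 0.0363]
63 [152 101  38] [0.6108 0.0813 0.0503]
64 [181 166   4] [0.6111 0.0801 0.0502]
65 [194 195   0] [0.6115 0.0788 0.0508]
66 [195 198   0] [0.6111 0.0775 0.051 ]
67 [196 199   0] [0.6115 0.0764 0.0497]
68 [195 197   0] [0.6117 0.0751 0.0501]
69 [182 175   4] [0.611
[... 2635 characters left out ...]
43 44] [ 0.611  -0.1592  0.0578]
234 [77 43 45] [ 0.6099 -0.1593  0.0611]
235 [75 42 42] [ 0.6091 -0.1595  0.0641]
236 [75 43 43] [ 0.6083 -0.16    0.0664]
237 [75 42 43] [ 0.6077 -0.1602  0.0693]
238 [74 42 43] [ 0.6075 -0.1608  0.0715]
239 [74 43 45] [ 0.6072 -0.1617  0.073 ]
240 [76 48 51] [ 0.6073 -0.163   0.0735]
241 [78 54 56] [ 0.6073 -0.1639  0.075 ]
242 [80 58 62] [ 0.607  -0.1659  0.0742]
243 [82 66 71] [ 0.6071 -0.1676  0.0741]
244 [85 73 78] [ 0.6071 -0.1689  0.0748]
245 [94 85 88] [ 0.6087 -0.1764  0.0635]
246 [109 103 102] [ 0.6164 -0.1907  0.0397]
247 [114 113 113] [ 0.6261 -0.2123  0.0023]
248 [112 119 119] [ 0.6268 -0.215   0.001 ]
249 [106 114 114] [ 0.6269 -0.217   0.0009]
```

View pics/c1.png

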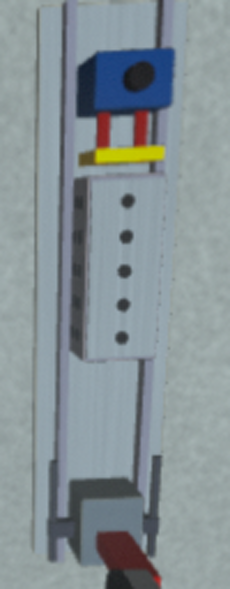

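The crop shows the plate's −y edge at row ~70, about 5 rows ahead of the cassette, and the gate face at row ~217. That makes the plate position close to the 2-versus-3 spacer boundary, so I'll place two and feel. Next I need the cradle axis.

Run:
```python
from h import *
np.set_printoptions(precision=4,suppress=True)
d=dict(np.load('pics/w1.npz'))
m=np.zeros((384,512),bool);m[5:235,310:380]=1
P=pts(d,m)
w=P[(P[:,2]>.017)&(P[:,2]<.0225)]
for lo,hi in((.55,.6),(.62,.67)):
    q=w[(w[:,0]>lo)&(w[:,0]<hi)]
    for _ in range(4):
        k=np.polyfit(q[:,1],q[:,0],1); e=q[:,0]-np.polyval(k,q[:,1]); q=q[abs(e)<max(2*e.std(),.002)]
    print(len(q),k,np.degrees(np.arctan(k[0])),e.std(),q[:,1].min(),q[:,1].max())
# cassette lid & plate & gate top extents per y
for n,(a,b,z0,z1) in dict(cass=(-.035,.06,.048,.053),gate=(-.155,-.140,.0465,.051),plate=(.0745,.08,.048,.053)).items():
    q=P[(P[:,1]>a)&(P[:,1]<b)&(P[:,2]>z0)&(P[:,2]<z1)&(P[:,0]>.57)&(P[:,0]<.66)]
    print(n,len(q),cv2.minAreaRect((q[:,:2]*1000).astype(np.float32)),q.mean(0))
    mids=[]
    for yy in np.arange(a,b,.005):
        s=q[(q[:,1]>=yy)&(q[:,1]<yy+.005)]
        if len(s)>5: mids.append((yy+.0025,(s[:,0].min()+s[:,0].max())/2,np.ptp(s[:,0])))
    print(np.array(mids)[::3])
t=dict(np.load('pics/top0.npz'));red=hsv(t,(0,170,90),(6,255,255))
```

```text
995 [-0.0504  0.5811] -2.8852774380466304 0.0019130735302855305 -0.17910917403649423 0.1558463875331949
465 [-0.0514  0.6371] -2.9404104309216224 0.0020516283157714595 -0.15852413081365935 0.15654135001325925
cass 2245 ((608.0926513671875, 12.9688720703125), (45.67024612426758, 96.14535522460938), 2.8194313049316406) [0.6078 0.014  0.0507]
[[-0.0325  0.61    0.0434]
 [-0.0175  0.6097  0.0456]
 [-0.0025  0.6086  0.0427]
 [ 0.0125  0.608   0.044 ]
 [ 0.0275  0.6075  0.0454]
 [ 0.0425  0.6064  0.0453]
 [ 0.0575  0.6058  0.0438]]
gate 242 ((616.7966918945312, -147.3705596923828), (14.908960342407227, 41.92750549316406), 89.20267486572266) [ 0.6162 -0.1472  0.0486]
[[-0.1525  0.6165  0.0406]]
plate 136 ((605.5145874023438, 77.47586059570312), (40.08179473876953, 5.031667709350586), 0.07968411594629288) [0.6045 0.0772 0.0505]
[[0.077  0.6055 0.0401]]
```

{"api": "drive_tool", "payload": {"series": [[[-0.069, -0.0365, 0.05], 0, 0.06], [[-0.069, -0.0365, 0.1], 0, 0.06], [[-0.069, -0.0365, 0.15], 0, 0.06], [[-0.069, -0.0365, 0.2], 0, 0.06], [[-0.069, -0.0365, 0.24], 0, 0.06], [[-0.069, -0.0365, 0.26], 0, 0.06], [[-0.069, -0.0365, 0.28], 0, 0.06], [[-0.069, -0.0365, 0.3], 0, 0.06], [[-0.069, -0.0365, 0.315], 0, 0.06], [[-0.069, -0.0365, 0.3274], 0, 0.06], [[-0.069, -0.0365, 0.3274], 0, 0.06], [[-0.069, -0.0365, 0.3274], 0, 0.03], [[-0.069, -0.0365, 0.3274], 0, 0.03], [[-0.069, -0.0365, 0.3274], 0, 0.03], [[-0.069, -0.0365, 0.3274], 0, 0.03], [[-0.069, -0.0365, 0.3274], 0, 0.03]], "newtons": 30}}

```text
time_s: 3.45
position: [0.435, -0.0994, 0.0247]
tool_rot: [[-0.001, 1.0, 0.001], [1.0, 0.001, -0.0], [-0.0, 0.001, -1.0]]
ft_force: [0.6, 1.6, 6.3]
grip_width: 0.0397
gripper_force: 31.1
```

{"api": "drive_tool", "payload": {"series": [[[0, 0, -0.03], 0, 0.03], [[0, 0, -0.07], 0, 0.03], [[0.01, 0.04, -0.08], -1, 0.03], [[0.02, 0.08, -0.08], -2, 0.03], [[0.03, 0.12, -0.08], -2.9, 0.03], [[0.038, 0.155, -0.08], -2.9, 0.03], [[0.043, 0.178, -0.08], -2.9, 0.03], [[0.043, 0.178, -0.07], -2.9, 0.03], [[0.043, 0.178, -0.06], -2.9, 0.03], [[0.043, 0.178, -0.04], -2.9, 0.03], [[0.043, 0.178, -0.025], -2.9, 0.03], [[0.043, 0.178, -0.015], -2.9, 0.03], [[0.043, 0.178, -0.008], -2.9, 0.03], [[0.043, 0.178, -0.005], -2.9, 0.03], [[0.043, 0.178, -0.005], -2.9, 0.03]]}}

```text
time_s: 4.95
position: [0.6125, -0.0564, 0.0293]
tool_rot: [[-0.051, 0.999, 0.0], [0.999, 0.051, -0.0], [-0.0, 0.0, -1.0]]
ft_force: [-0.5, 0.1, -0.7]
grip_width: 0.0397
gripper_force: 30.7
```

{"api": "drive_tool", "payload": {"series": [[[0, 0, 0], 0, 0.052], [[0, 0, 0], 0, 0.052], [[0, 0, -0.01], 0, 0.052], [[0, 0, -0.04], 0, 0.052], [[0, 0, -0.08], 0, 0.052], [[-0.02, -0.04, -0.08], 1, 0.06], [[-0.045, -0.08, -0.08], 2, 0.06], [[-0.07, -0.12, -0.08], 2.9, 0.06], [[-0.09, -0.16, -0.08], 2.9, 0.06], [[-0.1036, -0.1793, -0.08], 2.9, 0.06], [[-0.1036, -0.1793, -0.06], 2.9, 0.06], [[-0.1036, -0.1793, -0.035], 2.9, 0.06], [[-0.1036, -0.1793, -0.015], 2.9, 0.06], [[-0.1036, -0.1793, 0], 2.9, 0.06], [[-0.1036, -0.1793, 0.0045], 2.9, 0.06], [[-0.1036, -0.1793, 0.0045], 2.9, 0.06], [[-0.1036, -0.1793, 0.0045], 2.9, 0.03], [[-0.1036, -0.1793, 0.0045], 2.9, 0.03], [[-0.1036, -0.1793, 0.0045], 2.9, 0.03], [[-0.1036, -0.1793, 0.0045], 2.9, 0.03]]}}

```text
time_s: 6.95
position: [0.4394, -0.1692, 0.0255]
tool_rot: [[-0.001, 1.0, 0.002], [1.0, 0.001, -0.001], [-0.001, 0.002, -1.0]]
ft_force: [-2.0, 1.1, 7.6]
grip_width: 0.0401
gripper_force: 30.4
```

{"api": "drive_tool", "payload": {"series": [[[0, 0, -0.03], 0, 0.03], [[0, 0, -0.07], 0, 0.03], [[0.03, 0.03, -0.08], -1, 0.03], [[0.06, 0.065, -0.08], -2, 0.03], [[0.08, 0.1, -0.08], -2.9, 0.03], [[0.091, 0.14, -0.08], -2.9, 0.03], [[0.091, 0.174, -0.08], -2.9, 0.03], [[0.091, 0.174, -0.075], -2.9, 0.03], [[0.091, 0.174, -0.06], -2.9, 0.03], [[0.091, 0.174, -0.04], -2.9, 0.03], [[0.091, 0.174, -0.025], -2.9, 0.03], [[0.091, 0.174, -0.015], -2.9, 0.03], [[0.091, 0.174, -0.008], -2.9, 0.03], [[0.091, 0.174, -0.005], -2.9, 0.03], [[0.091, 0.174, -0.005], -2.9, 0.03], [[0.091, 0.174, -0.005], -2.9, 0.052], [[0.091, 0.174, -0.005], -2.9, 0.052], [[0.091, 0.174, -0.015], -2.9, 0.052], [[0.091, 0.174, -0.05], -2.9, 0.052], [[0.091, 0.174, -0.09], -2.9, 0.052]]}}

```text
time_s: 8.95
position: [0.6122, -0.0776, 0.1153]
tool_rot: [[-0.051, 0.999, -0.002], [0.999, 0.051, 0.001], [0.001, -0.002, -1.0]]
ft_force: [1.0, -1.4, 0.6]
grip_width: 0.0522
gripper_force: 0.0
```

{"api": "drive_tool", "payload": {"series": [[[0, 0, -0.05], 0, 0.052], [[-0.02, 0, -0.07], -8, 0.06], [[-0.05, 0, -0.07], -16, 0.06], [[-0.088, 0.001, -0.07], -24, 0.06], [[-0.088, 0.001, -0.07], -32, 0.06], [[-0.088, 0.001, -0.07], -40, 0.06], [[-0.088, 0.001, -0.07], -48, 0.06], [[-0.088, 0.001, -0.07], -56, 0.06], [[-0.088, 0.001, -0.07], -64, 0.06], [[-0.088, 0.001, -0.07], -72, 0.06], [[-0.088, 0.001, -0.07], -80, 0.06], [[-0.088, 0.001, -0.07], -88, 0.06], [[-0.088, 0.001, -0.07], -90, 0.06], [[-0.088, 0.001, -0.07], -90, 0.06]]}}

```text
time_s: 10.35
position: [0.6183, -0.1656, 0.1853]
tool_rot: [[-0.999, -0.052, 0.001], [-0.052, 0.999, -0.0], [-0.001, -0.0, -1.0]]
ft_force: [-0.3, 0.4, 0.5]
grip_width: 0.0601
gripper_force: 0.0
```

Run:
```python
from rig import env, viewer
from h import *
np.set_printoptions(precision=4,suppress=True)
s=env.observe();print(s['q'])
d=viewer.get_image("wrist");np.savez('pics/w2.npz',**{k:np.array(v) for k,v in d.items()})
cv2.imwrite('pics/w2.png',d['img'][:,:,::-1])
g=hsv(d,(45,120,40),(75,255,255))
for b in blobs(g,60):
    P=pts(d,b);P=P[P[:,2]>.057];
    if len(P)>9: print('sp',P.mean(0),cv2.minAreaRect((P[:,:2]*1000).astype(np.float32)))
r=hsv(d,(0,150,40),(8,255,255));P=pts(d,r);P=P[P[:,2]>.108]
print('red',len(P),P.mean(0) if len(P) else '',cv2.minAreaRect((P[:,:2]*1000).astype(np.float32)) if len(P) else '')
```

```text
[ -25.5712   32.7785   63.1871    0.0025   83.9847 -118.5249]
sp [ 0.6112 -0.0685  0.0604] ((611.8895874023438, -68.02629852294922), (39.36332321166992, 38.78285598754883), 1.0286576747894287)
red 458 [ 0.6167 -0.1656  0.1136] ((616.9776611328125, -165.2432403564453), (19.828569412231445, 12.314203262329102), 2.5565030574798584)
```

View pics/w2.png

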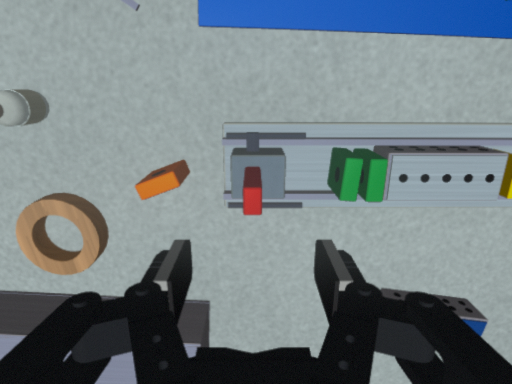

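Both spacers stand upright in the channel at about (346,175) and (372,175), in front of the cassette. The handle at (253,190) lies under the tool. I'll descend and grip it.

{"api": "drive_tool", "payload": {"series": [[[0, 0, 0.03], 0, 0.06], [[0, 0, 0.06], 0, 0.06], [[0, 0, 0.085], 0, 0.06], [[0, 0, 0.1], 0, 0.06], [[0, 0, 0.111], 0, 0.06], [[0, 0, 0.111], 0, 0.06], [[0, 0, 0.111], 0, 0.005], [[0, 0, 0.111], 0, 0.005], [[0, 0, 0.111], 0, 0.005], [[0, 0, 0.111], 0, 0.005], [[0, 0, 0.111], 0, 0.005]], "newtons": 40}}

```text
time_s: 11.5
position: [0.6186, -0.1659, 0.0744]
tool_rot: [[-0.999, -0.051, 0.001], [-0.051, 0.999, -0.001], [-0.001, -0.001, -1.0]]
ft_force: [-1.1, -1.2, 6.1]
grip_width: 0.0133
gripper_force: 40.7
```

{"api": "drive_tool", "payload": {"series": [[[0, 0.008, 0], 0, 0.005], [[0, 0.016, 0], 0, 0.005], [[0, 0.024, 0], 0, 0.005], [[0, 0.032, 0], 0, 0.005], [[0, 0.04, 0], 0, 0.005], [[0, 0.046, 0], 0, 0.005], [[0, 0.051, 0], 0, 0.005], [[0, 0.055, 0], 0, 0.005], [[0, 0.058, 0], 0, 0.005], [[0, 0.06, 0], 0, 0.005], [[0, 0.06, 0], 0, 0.005], [[0, 0.06, 0], 0, 0.005]]}}

```text
time_s: 12.7
position: [0.6155, -0.1063, 0.0744]
tool_rot: [[-0.999, -0.051, 0.001], [-0.051, 0.999, -0.001], [-0.001, -0.001, -1.0]]
ft_force: [-0.5, -2.6, 6.6]
grip_width: 0.0137
gripper_force: 40.8
```

{"api": "drive_tool", "payload": {"series": [[[0, 0.002, 0], 0, 0.005], [[0, 0.002, 0], 0, 0.005], [[0, 0.002, 0], 0, 0.005]]}}

```text
time_s: 13.0
position: [0.6155, -0.1047, 0.0744]
tool_rot: [[-0.999, -0.051, 0.002], [-0.051, 0.999, -0.002], [-0.001, -0.002, -1.0]]
ft_force: [-1.3, -4.3, 5.3]
grip_width: 0.0136
gripper_force: 40.8
```

{"api": "drive_tool", "payload": {"series": [[[0, 0.002, 0], 0, 0.005], [[0, 0.002, 0], 0, 0.005], [[0, 0.002, 0], 0, 0.005]]}}

```text
time_s: 13.3
position: [0.6154, -0.1028, 0.0744]
tool_rot: [[-0.999, -0.051, 0.002], [-0.051, 0.999, -0.002], [-0.001, -0.002, -1.0]]
ft_force: [-0.7, -4.9, 6.1]
grip_width: 0.0134
gripper_force: 40.8
```

{"api": "drive_tool", "payload": {"series": [[[0, 0.001, 0], 0, 0.005], [[0, 0.001, 0], 0, 0.005], [[0, 0.001, 0], 0, 0.005]]}}

```text
time_s: 13.6
position: [0.6153, -0.102, 0.0744]
tool_rot: [[-0.999, -0.051, 0.002], [-0.051, 0.999, -0.002], [-0.001, -0.002, -1.0]]
ft_force: [-0.4, -4.6, 5.8]
grip_width: 0.0138
gripper_force: 40.7
```

{"api": "drive_tool", "payload": {"series": [[[0, 0.001, 0], 0, 0.005], [[0, 0.001, 0], 0, 0.005], [[0, 0.001, 0], 0, 0.005]]}}

```text
time_s: 13.9
position: [0.6153, -0.101, 0.0744]
tool_rot: [[-0.999, -0.051, 0.002], [-0.051, 0.999, -0.002], [-0.001, -0.002, -1.0]]
ft_force: [-1.9, -5.9, 4.6]
grip_width: 0.0135
gripper_force: 40.7
```

{"api": "drive_tool", "payload": {"series": [[[0, 0.001, 0], 0, 0.005], [[0, 0.001, 0], 0, 0.005], [[0, 0.001, 0], 0, 0.005]]}}

```text
time_s: 14.2
position: [0.6152, -0.1, 0.0744]
tool_rot: [[-0.999, -0.051, 0.002], [-0.051, 0.999, -0.002], [-0.002, -0.002, -1.0]]
ft_force: [-0.6, -6.1, 5.0]
grip_width: 0.0136
gripper_force: 40.7
```

{"api": "drive_tool", "payload": {"series": [[[0, 0.001, 0], 0, 0.005], [[0, 0.001, 0], 0, 0.005], [[0, 0.001, 0], 0, 0.005]]}}

```text
time_s: 14.5
position: [0.6152, -0.0995, 0.0744]
tool_rot: [[-0.999, -0.051, 0.002], [-0.051, 0.999, -0.003], [-0.001, -0.003, -1.0]]
ft_force: [-1.3, -8.5, 4.6]
grip_width: 0.0137
gripper_force: 40.8
```

{"api": "drive_tool", "payload": {"series": [[[0, 0.001, 0], 0, 0.005], [[0, 0.001, 0], 0, 0.005], [[0, 0.001, 0], 0, 0.005]]}}

```text
time_s: 14.8
position: [0.6152, -0.0988, 0.0744]
tool_rot: [[-0.999, -0.051, 0.002], [-0.051, 0.999, -0.003], [-0.002, -0.004, -1.0]]
ft_force: [-0.9, -8.1, 5.3]
grip_width: 0.0134
gripper_force: 40.7
```

{"api": "drive_tool", "payload": {"series": [[[0, 0.001, 0], 0, 0.005], [[0, 0.001, 0], 0, 0.005], [[0, 0.001, 0], 0, 0.005]]}}

```text
time_s: 15.1
position: [0.6151, -0.0979, 0.0744]
tool_rot: [[-0.999, -0.05, 0.002], [-0.051, 0.999, -0.004], [-0.002, -0.004, -1.0]]
ft_force: [-1.9, -8.9, 5.3]
grip_width: 0.0139
gripper_force: 40.7
```

{"api": "drive_tool", "payload": {"series": [[[0, 0.001, 0], 0, 0.005], [[0, 0.001, 0], 0, 0.005], [[0, 0.001, 0], 0, 0.005]]}}

```text
time_s: 15.4
position: [0.6151, -0.097, 0.0744]
tool_rot: [[-0.999, -0.05, 0.002], [-0.05, 0.999, -0.004], [-0.002, -0.004, -1.0]]
ft_force: [-2.0, -9.8, 4.4]
grip_width: 0.0135
gripper_force: 40.7
```

{"api": "drive_tool", "payload": {"series": [[[0, 0.001, 0], 0, 0.005], [[0, 0.001, 0], 0, 0.005], [[0, 0.001, 0], 0, 0.005]]}}

```text
time_s: 15.7
position: [0.615, -0.0961, 0.0744]
tool_rot: [[-0.999, -0.05, 0.002], [-0.05, 0.999, -0.004], [-0.002, -0.004, -1.0]]
ft_force: [-1.6, -10.7, 3.9]
grip_width: 0.0133
gripper_force: 40.7
```

{"api": "drive_tool", "payload": {"series": [[[0, 0.001, 0], 0, 0.005], [[0, 0.001, 0], 0, 0.005], [[0, 0.001, 0], 0, 0.005]]}}

```text
time_s: 16.0
position: [0.6151, -0.096, 0.0744]
tool_rot: [[-0.999, -0.05, 0.002], [-0.05, 0.999, -0.005], [-0.002, -0.005, -1.0]]
ft_force: [-1.4, -14.6, 5.4]
grip_width: 0.0133
gripper_force: 40.8
```

{"api": "drive_tool", "payload": {"series": [[[0, 0.001, 0], 0, 0.005], [[0, 0.001, 0], 0, 0.005], [[0, 0.001, 0], 0, 0.005]]}}

```text
time_s: 16.3
position: [0.615, -0.0958, 0.0744]
tool_rot: [[-0.999, -0.05, 0.002], [-0.05, 0.999, -0.007], [-0.002, -0.007, -1.0]]
ft_force: [-2.0, -19.7, 3.4]
grip_width: 0.0134
gripper_force: 40.8
```

{"api": "drive_tool", "payload": {"series": [[[0, 0.001, 0], 0, 0.005], [[0, 0.001, 0], 0, 0.005], [[0, 0.001, 0], 0, 0.005]]}}

```text
time_s: 16.6
position: [0.615, -0.0957, 0.0745]
tool_rot: [[-0.999, -0.05, 0.002], [-0.05, 0.999, -0.008], [-0.002, -0.008, -1.0]]
ft_force: [-1.9, -22.5, 3.4]
grip_width: 0.0136
gripper_force: 40.8
```

```bash
cat > plate.py <<'E'
from h import *
def edge(n,tag):
    "sub-pixel centroid of the yellow plate in camera n"
    d=dict(np.load(f'pics/{n}{tag}.npz')); a=dict(np.load(f'pics/{n}0.npz'))
    box={'top':(165,192,222,245),'side':(176,200,262,290)}[n]
    out=[]
    for e in (a,d):
        i=e['img'][box[0]:box[1],box[2]:box[3]].astype(float)
        w=np.clip(np.minimum(i[:,:,0],i[:,:,1])-i[:,:,2]-30,0,None); v,u=np.mgrid[box[0]:box[1],box[2]:box[3]]
        out.append((w.sum(),(w*u).sum()/w.sum(),(w*v).sum()/w.sum()))
    p=[ray(e,[o[1:]],.045)[0] for e,o in zip((a,d),out)]
    print(n,np.round(out,2).tolist(),'shift mm',(p[1]-p[0])*1000)
E
cat > snap.py <<'E'
import sys
from rig import env, viewer
from h import *
from plate import edge
for n in("top","side"):
    d=viewer.get_image(n);np.savez(f'pics/{n}{sys.argv[1]}.npz',**{k:np.array(v) for k,v in d.items()}); edge(n,sys.argv[1])
print(env.observe()['ft_force'])
E
python3 snap.py 2
python3 - <<'E'
import numpy as np,cv2
t=np.load('pics/top2.npz')['img'];s=np.load('pics/side2.npz')['img']
im=np.hstack([cv2.resize(x[:,:,::-1],None,fx=5,fy=5,interpolation=cv2.INTER_NEAREST) for x in(t[150:210,190:270],s[165:225,240:320])])
cv2.imwrite('pics/c2.png',im)
E
```

```text
top [[3476.0, 234.65, 177.72], [3406.0, 233.2, 177.45]] shift mm [0.66449955 4.09539227 0.        ]
side [[1831.0, 276.04, 188.14], [974.0, 273.42, 187.17]] shift mm [-7.01723135  5.14765845  0.        ]
[ -1.7374036  -22.35532769   3.44904414]
```

View pics/c2.png

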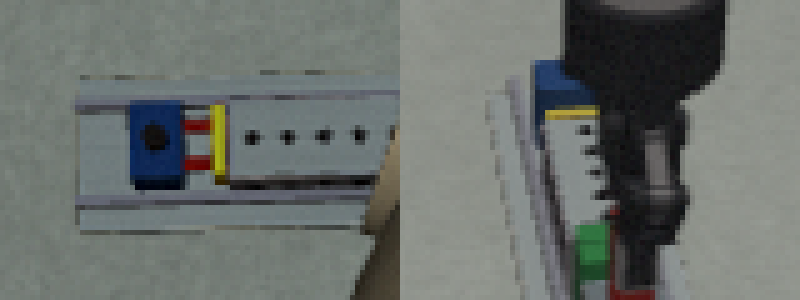

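```bash
cat > feel.py <<'E'
import sys
from rig import env, viewer
from h import *
F=[];Y=[];C=[];G=[]
for k in range(4):
    d=viewer.get_image("top"); s=env.observe(); F.append(s['ft_force'][1]); p=s['position']; Y.append(-.0504*p[0]+.9987*p[1]+.0187*s['tool_rot'][1][2]*-1)
    i=d['img'][165:192,222:245].astype(float); w=np.clip(np.minimum(i[:,:,0],i[:,:,1])-i[:,:,2]-30,0,None)
    v,u=np.mgrid[165:192,222:245]; C.append((w*u).sum()/w.sum()); G.append(w.sum())
print('F %.2f+-%.2f  grip s %.2f  plate px %.3f+-%.3f w %.0f'%(np.mean(F),np.std(F),1000*np.mean(Y),np.mean(C),np.std(C),np.mean(G)))
open('feel.txt','a').write(f'{1000*np.mean(Y)} {np.mean(C)} {np.mean(F)}\n')
E
python3 feel.py
```

```text
F -23.34+-0.57  grip s -126.48  plate px 233.195+-0.001 w 3401
```

{"api": "drive_tool", "payload": {"series": [[[0, -0.006, 0], 0, 0.005], [[0, -0.012, 0], 0, 0.005], [[0, -0.015, 0], 0, 0.005], [[0, -0.015, 0], 0, 0.005]]}}

```text
time_s: 17.3
position: [0.6156, -0.1069, 0.0744]
tool_rot: [[-0.999, -0.051, 0.002], [-0.051, 0.999, -0.002], [-0.001, -0.002, -1.0]]
ft_force: [-1.1, -3.5, 5.2]
grip_width: 0.0135
gripper_force: 41.5
```

```bash
python3 feel.py
```

```text
F -3.34+-0.38  grip s -137.46  plate px 234.587+-0.002 w 3529
```

{"api": "drive_tool", "payload": {"series": [[[0, 0.006, 0], 0, 0.005], [[0, 0.006, 0], 0, 0.005], [[0, 0.006, 0], 0, 0.005]]}}

```text
time_s: 17.8
position: [0.6152, -0.1003, 0.0744]
tool_rot: [[-0.999, -0.051, 0.001], [-0.051, 0.999, -0.001], [-0.001, -0.001, -1.0]]
ft_force: [-2.0, -2.5, 5.6]
grip_width: 0.013
gripper_force: 41.5
```

```bash
python3 feel.py
```

```text
F -2.50+-0.33  grip s -131.19  plate px 234.584+-0.001 w 3540
```

{"api": "drive_tool", "payload": {"series": [[[0, 0.003, 0], 0, 0.005], [[0, 0.003, 0], 0, 0.005], [[0, 0.003, 0], 0, 0.005]]}}

```text
time_s: 18.3
position: [0.6151, -0.0982, 0.0744]
tool_rot: [[-0.999, -0.051, 0.002], [-0.051, 0.999, -0.003], [-0.001, -0.003, -1.0]]
ft_force: [-1.7, -6.7, 4.8]
grip_width: 0.0133
gripper_force: 41.4
```

```bash
python3 feel.py
```

```text
F -6.26+-0.80  grip s -129.03  plate px 234.052+-0.003 w 3592
```

{"api": "drive_tool", "payload": {"series": [[[0, 0.0015, 0], 0, 0.005], [[0, 0.0015, 0], 0, 0.005], [[0, 0.0015, 0], 0, 0.005]]}}

```text
time_s: 18.8
position: [0.6151, -0.0973, 0.0744]
tool_rot: [[-0.999, -0.051, 0.002], [-0.051, 0.999, -0.003], [-0.002, -0.003, -1.0]]
ft_force: [-0.9, -9.3, 4.9]
grip_width: 0.0138
gripper_force: 41.3
```

```bash
python3 feel.py
```

```text
F -9.16+-0.51  grip s -128.10  plate px 233.733+-0.002 w 3660
```

{"api": "drive_tool", "payload": {"series": [[[0, 0.0015, 0], 0, 0.005], [[0, 0.0015, 0], 0, 0.005], [[0, 0.0015, 0], 0, 0.005]]}}

```text
time_s: 19.3
position: [0.615, -0.0961, 0.0744]
tool_rot: [[-0.999, -0.05, 0.002], [-0.05, 0.999, -0.004], [-0.002, -0.004, -1.0]]
ft_force: [-2.0, -10.5, 5.3]
grip_width: 0.0136
gripper_force: 41.2
```

```bash
python3 feel.py
```

```text
F -11.00+-0.48  grip s -126.88  plate px 233.280+-0.002 w 3292
```

The plate moves only about 3.9 mm with two spacers, and the gate is on its stop, so a third spacer is needed. Three would push the plate about 19.8 mm, just under its 20 mm limit. I'll let the gate back and fetch another.

{"api": "drive_tool", "payload": {"series": [[[0, -0.012, 0], 0, 0.005], [[0, -0.024, 0], 0, 0.005], [[0, -0.036, 0], 0, 0.005], [[0, -0.048, 0], 0, 0.005], [[0, -0.06, 0], 0, 0.005], [[0, -0.068, 0], 0, 0.005], [[0, -0.072, 0], 0, 0.005], [[0, -0.072, 0], 0, 0.005], [[0, -0.072, 0], 0, 0.05], [[0, -0.072, 0], 0, 0.05], [[0, -0.072, 0], 0, 0.05], [[0, -0.072, -0.03], 0, 0.05], [[0, -0.072, -0.07], 0, 0.05], [[0, -0.072, -0.11], 0, 0.05]]}}

```text
time_s: 20.9
position: [0.618, -0.1654, 0.1843]
tool_rot: [[-0.999, -0.051, -0.001], [-0.051, 0.999, 0.001], [0.001, 0.001, -1.0]]
ft_force: [0.8, -0.6, 0.6]
grip_width: 0.0501
gripper_force: 0.0
```

Run:
```python
from rig import env, viewer
from h import *
np.set_printoptions(precision=4,suppress=True)
s=env.observe();print(s['position'],s['q'])
d=viewer.get_image("wrist");np.savez('pics/w3.npz',**{k:np.array(v) for k,v in d.items()})
cv2.imwrite('pics/w3.png',d['img'][:,:,::-1])
g=hsv(d,(45,120,40),(75,255,255))
for b in blobs(g,60):
    P=pts(d,b);P=P[P[:,2]>.055];
    if len(P)>9: print('sp',P.mean(0),cv2.minAreaRect((P[:,:2]*1000).astype(np.float32)))
```

```text
[ 0.618  -0.1654  0.1843] [ -25.5678   32.843    63.2303    0.0011   84.0081 -118.5113]
sp [ 0.61   -0.0556  0.0604] ((610.727783203125, -54.714019775390625), (39.75859069824219, 31.527938842773438), 3.5572938919067383)
```

View pics/w3.png

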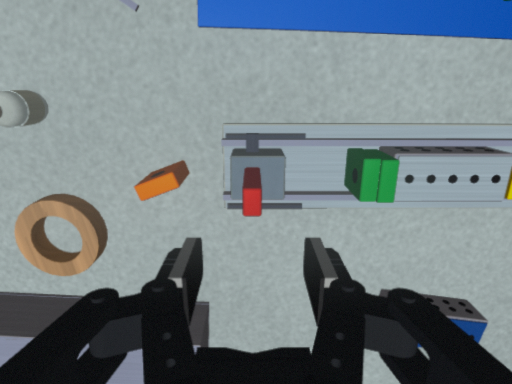

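Both spacers now sit tight against the cassette, at (372,175). The gate has returned to open.

{"api": "drive_tool", "payload": {"series": [[[0.02, 0.018, 0], 8, 0.06], [[0.045, 0.042, 0], 16, 0.06], [[0.07, 0.066, 0], 24, 0.06], [[0.095, 0.09, 0], 32, 0.06], [[0.12, 0.113, 0], 40, 0.06], [[0.14, 0.132, 0], 48, 0.06], [[0.16, 0.15, 0], 56, 0.06], [[0.17, 0.16, 0.02], 64, 0.06], [[0.1776, 0.1669, 0.05], 72, 0.06], [[0.1776, 0.1669, 0.08], 78.9, 0.06], [[0.1776, 0.1669, 0.1], 78.9, 0.06], [[0.1776, 0.1669, 0.12], 78.9, 0.06], [[0.1776, 0.1669, 0.14], 78.9, 0.06], [[0.1776, 0.1669, 0.153], 78.9, 0.06], [[0.1776, 0.1669, 0.1598], 78.9, 0.06], [[0.1776, 0.1669, 0.1598], 78.9, 0.06], [[0.1776, 0.1669, 0.1598], 78.9, 0.03], [[0.1776, 0.1669, 0.1598], 78.9, 0.03], [[0.1776, 0.1669, 0.1598], 78.9, 0.03], [[0.1776, 0.1669, 0.1598], 78.9, 0.03]], "newtons": 30}}

```text
time_s: 22.95
position: [0.4328, -0.0081, 0.0243]
tool_rot: [[-0.243, 0.97, 0.001], [0.97, 0.243, -0.0], [-0.001, 0.001, -1.0]]
ft_force: [0.2, 0.2, 6.9]
grip_width: 0.0398
gripper_force: 31.0
```

{"api": "drive_tool", "payload": {"series": [[[0, 0, -0.03], 0, 0.03], [[0, 0, -0.07], 0, 0.03], [[-0.025, 0.03, -0.08], 4, 0.03], [[-0.05, 0.065, -0.08], 8, 0.03], [[-0.08, 0.1, -0.08], 11.1, 0.03], [[-0.105, 0.135, -0.08], 11.1, 0.03], [[-0.1184, 0.1567, -0.08], 11.1, 0.03], [[-0.1184, 0.1567, -0.075], 11.1, 0.03], [[-0.1184, 0.1567, -0.06], 11.1, 0.03], [[-0.1184, 0.1567, -0.04], 11.1, 0.03], [[-0.1184, 0.1567, -0.025], 11.1, 0.03], [[-0.1184, 0.1567, -0.015], 11.1, 0.03], [[-0.1184, 0.1567, -0.008], 11.1, 0.03], [[-0.1184, 0.1567, -0.005], 11.1, 0.03], [[-0.1184, 0.1567, -0.005], 11.1, 0.03], [[-0.1184, 0.1567, -0.005], 11.1, 0.052], [[-0.1184, 0.1567, -0.005], 11.1, 0.052], [[-0.1184, 0.1567, -0.015], 11.1, 0.052], [[-0.1184, 0.1567, -0.05], 11.1, 0.052], [[-0.1184, 0.1567, -0.09], 11.1, 0.052]]}}

```text
time_s: 24.95
position: [0.6126, -0.0848, 0.1145]
tool_rot: [[-0.051, 0.999, -0.002], [0.999, 0.051, 0.001], [0.001, -0.002, -1.0]]
ft_force: [0.4, -0.8, -0.4]
grip_width: 0.0518
gripper_force: 0.0
```

{"api": "drive_tool", "payload": {"series": [[[0, 0, -0.05], 0, 0.052], [[-0.02, 0, -0.07], -8, 0.06], [[-0.05, 0, -0.07], -16, 0.06], [[-0.081, 0.001, -0.07], -24, 0.06], [[-0.081, 0.001, -0.07], -32, 0.06], [[-0.081, 0.001, -0.07], -40, 0.06], [[-0.081, 0.001, -0.07], -48, 0.06], [[-0.081, 0.001, -0.07], -56, 0.06], [[-0.081, 0.001, -0.07], -64, 0.06], [[-0.081, 0.001, -0.07], -72, 0.06], [[-0.081, 0.001, -0.07], -80, 0.06], [[-0.081, 0.001, -0.07], -88, 0.06], [[-0.081, 0.001, -0.07], -90, 0.06], [[-0.081, 0.001, -0.07], -90, 0.06]]}}

```text
time_s: 26.35
position: [0.6182, -0.1657, 0.1845]
tool_rot: [[-0.999, -0.051, 0.001], [-0.051, 0.999, -0.0], [-0.001, -0.0, -1.0]]
ft_force: [0.6, 0.6, -0.7]
grip_width: 0.06
gripper_force: 0.0
```

Run:
```python
from rig import env, viewer
from h import *
np.set_printoptions(precision=4,suppress=True)
d=viewer.get_image("wrist")
cv2.imwrite('pics/w4.png',d['img'][:,:,::-1])
g=hsv(d,(45,120,40),(75,255,255))
for b in blobs(g,60):
    P=pts(d,b);P=P[P[:,2]>.055];
    if len(P)>9: print('sp',P.mean(0),cv2.minAreaRect((P[:,:2]*1000).astype(np.float32)))
```

```text
sp [ 0.6106 -0.0659  0.0604] ((611.5703125, -66.35416412353516), (39.96567916870117, 54.70153045654297), 2.626352548599243)
```

View pics/w4.png

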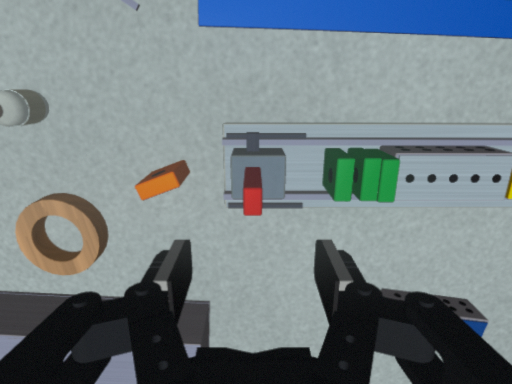

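Three spacers stand upright at columns 325–396. I'll grip the handle again and push.

{"api": "drive_tool", "payload": {"series": [[[0, 0, 0.03], 0, 0.06], [[0, 0, 0.06], 0, 0.06], [[0, 0, 0.085], 0, 0.06], [[0, 0, 0.1], 0, 0.06], [[0, 0, 0.11], 0, 0.06], [[0, 0, 0.11], 0, 0.06], [[0, 0, 0.11], 0, 0.005], [[0, 0, 0.11], 0, 0.005], [[0, 0, 0.11], 0, 0.005], [[0, 0, 0.11], 0, 0.005], [[0, 0, 0.11], 0, 0.005]], "newtons": 50}}

```text
time_s: 27.5
position: [0.6186, -0.166, 0.0746]
tool_rot: [[-0.999, -0.051, 0.001], [-0.051, 0.999, -0.001], [-0.001, -0.001, -1.0]]
ft_force: [-1.0, -1.0, 6.3]
grip_width: 0.0134
gripper_force: 49.5
```

{"api": "drive_tool", "payload": {"series": [[[0, 0.008, 0], 0, 0.005], [[0, 0.016, 0], 0, 0.005], [[0, 0.024, 0], 0, 0.005], [[0, 0.032, 0], 0, 0.005], [[0, 0.038, 0], 0, 0.005], [[0, 0.043, 0], 0, 0.005], [[0, 0.048, 0], 0, 0.005], [[0, 0.052, 0], 0, 0.005], [[0, 0.056, 0], 0, 0.005], [[0, 0.06, 0], 0, 0.005], [[0, 0.063, 0], 0, 0.005], [[0, 0.066, 0], 0, 0.005], [[0, 0.068, 0], 0, 0.005], [[0, 0.07, 0], 0, 0.005], [[0, 0.07, 0], 0, 0.005], [[0, 0.07, 0], 0, 0.005]]}}

```text
time_s: 29.1
position: [0.6152, -0.099, 0.0746]
tool_rot: [[-0.999, -0.05, 0.002], [-0.05, 0.999, -0.005], [-0.002, -0.005, -1.0]]
ft_force: [-2.2, -14.1, 5.0]
grip_width: 0.0137
gripper_force: 49.5
```

```bash
python3 feel.py
```

```text
F -14.06+-0.49  grip s -129.74  plate px 228.618+-0.002 w 3695
```

{"api": "drive_tool", "payload": {"series": [[[0, 0.001, 0], 0, 0.005], [[0, 0.002, 0], 0, 0.005], [[0, 0.003, 0], 0, 0.005], [[0, 0.003, 0], 0, 0.005]]}}

```text
time_s: 29.7
position: [0.615, -0.0964, 0.0746]
tool_rot: [[-0.999, -0.05, 0.002], [-0.05, 0.999, -0.006], [-0.002, -0.006, -1.0]]
ft_force: [-1.6, -16.6, 4.6]
grip_width: 0.0134
gripper_force: 49.5
```

```bash
python3 feel.py
```

```text
F -16.56+-0.26  grip s -127.20  plate px 227.756+-0.001 w 3733
```

{"api": "drive_tool", "payload": {"series": [[[0, 0.001, 0], 0, 0.005], [[0, 0.002, 0], 0, 0.005], [[0, 0.002, 0], 0, 0.005]]}}

```text
time_s: 30.2
position: [0.615, -0.0959, 0.0747]
tool_rot: [[-0.999, -0.05, 0.002], [-0.05, 0.999, -0.008], [-0.002, -0.008, -1.0]]
ft_force: [-2.1, -23.9, 2.8]
grip_width: 0.0138
gripper_force: 49.5
```

```bash
python3 feel.py
```

```text
F -23.66+-0.47  grip s -126.60  plate px 227.565+-0.001 w 3405
```

{"api": "drive_tool", "payload": {"series": [[[0, 0.001, 0], 0, 0.005], [[0, 0.002, 0], 0, 0.005], [[0, 0.002, 0], 0, 0.005]]}}

```text
time_s: 30.7
position: [0.615, -0.0956, 0.0747]
tool_rot: [[-0.999, -0.049, 0.003], [-0.049, 0.999, -0.011], [-0.002, -0.011, -1.0]]
ft_force: [-3.0, -31.3, 1.6]
grip_width: 0.0134
gripper_force: 49.7
```

```bash
python3 feel.py; cat feel.txt
```

```text
F -31.75+-0.30  grip s -126.32  plate px 227.501+-0.001 w 3307
-126.4771754373174 233.19544183920127 -23.344940008654433
-137.45819151858478 234.5868217520921 -3.3398976881359372
-131.19459369293276 234.58415135828633 -2.49720887566552
-129.0306923520705 234.051853530844 -6.262730872834944
-128.0957605010865 233.73271565619677 -9.160418289360756
-126.88142961629694 233.28020606864843 -11.00443046580041
-129.7366700090572 228.61781906269496 -14.06169369586307
-127.19717509651664 227.75636231463938 -16.561747930564657
-126.60050225232818 227.56541744759346 -23.657593528829373
-126.32290190453033 227.50090840597898 -31.748310780249355
```

Run:
```python
from rig import env
s=env.observe();print(s['time_s'],s['position'],s['ft_force'],s['gripper_force']);print(env.close_job())
```

```text
30.9 [ 0.61499378 -0.09566176  0.07469387] [ -2.58126676 -31.90295465   2.44429458] 49.693785309791565
the job is handed in; nothing more can be done
None
```

I handed the job in at 30.9 s with three spacers in the channel, the gripper holding the gate home, the plate pushed back nearly 20 mm (close to bottoming), and the fourth spacer untouched on the mat; two spacers gave only about 3.9 mm, so the count was borderline.

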